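# Restart the compressor at the yellow-covered station

## Robot

A 6-joint arm with a two-finger parallel gripper is mounted at the origin on the work surface. World frame = base frame: x ahead of the robot, y to its left, z up, the work surface at z = 0. Lengths are in m, angles in rad, forces in N, time in s.
With the tool pointing down it reaches from about 0.325 to 0.775 m from the base axis. Payload 5.5 kg.
Tool frame: the origin (TCP) lies at the very end of the fingers, on their centre line; the grasp point (between the pads) lies 19 mm behind it; z points along the fingers, y is the line along which they close (so a half turn about z gives the same grasp; the last joint's range is limited). The gripper opens to 85 mm and grips with 20 to 120 N. Pads are 22 mm wide; open, the fingers measure 114 mm over their backs; the gripper's body (76 mm by 85 mm) begins 54 mm behind the grasp point. The pads swing forward as they close: fully open they stand 13 mm farther back than shut.
Start: joints at [-1.351, 0.091, 1.231, -0, 1.82, -0.057], TCP at [0.164, -0.577, 0.231] pointing down, gripper open.
Joint ranges: [-2.87, 2.87], [-0.86, 2.18], [0.17, 2.46], [-1.51, 4.65], [0.06, 2.69], [-2.65, 2.65]. Speed limits (rad/s): [2.57, 2.57, 3.01, 3.14, 3.14, 3.14].

## Interface

Orientations are given as a unit quaternion [x, y, z, w].
In Python, from rig import readout, imaging, ticket gives the robot as it stands.
- The arm moves only by the tool send_rows, never from a script. Its argument "deltas" is one flat list of numbers, 4 for each row, row after row: the shift along the tool's x, y, z in m, then the turn about the tool's z in degrees. In form: [dx, dy, dz, roll, dx, dy, dz, roll, ...]. A call has exactly 10 rows; each row shifts and turns the commanded pose from where the row before left it, along the tool's axes as they then stand; what a row does not reach is not made up. A row lasts 1/8 s, in which the tool goes at most 62.5 mm and 10.7 degrees, less where a joint would pass 70% of its speed; a pose out of reach is approached as far as the arm can. A call is refused whole if a number of a shift passes 0.0625 or a number of a turn 10.7, either way. A call with a gripper value outside its range is refused whole. "hand" is the opening, from 0 (shut) to 1 (fully open), set as the call begins (left out, the last holds). The fingers move at their own pace and stop on an object; "squeeze" is the grip in N (left out, the last holds). Time passes only in rows, so rows that do not move let the fingers close, or fill a call up. It gives the time, the measured TCP pose, the force, the opening and the grip force at its end, in the units of the state.
- readout.get_state(): the state, without advancing time (a new reading comes with each control period).
- imaging.camera(name): name is "side" or "top"; returns a dict with "image" (480x640x3 uint8, red, green, blue), "depth" (480x640 float32, m along the optical axis (not along the pixel's ray), 0 where there is no reading), "camera_matrix" (3x3 intrinsics, pixels), "R" (3x3) and "t" (3): a world point X has camera coordinates R X + t. Camera axes: x right, y down, z forward; pixel columns grow to the right and rows downward; lengths in m; the calibration is good to about 2 mm. A picture is of the moment at which its call begins.
- ticket.sign_off(): hands the job in; it is judged then, once.
The state is a dict: "clock": time; "joint_pos": joint angles; "qvel": joint speeds; "tau": joint torques, N m; "position": TCP position; "tool_rot": TCP orientation; "force": force on the tool from outside, world axes, zero at the start; "ft_torque": the same for the moment, N m; "finger_gap": opening from 0.0 (shut) to 1.0 (fully open); "gripper_force": force on a finger pad.
Only numpy, scipy, OpenCV 4.12 (cv2) and the standard library are available. Lean on these libraries where they do the work, as an engineer would, in place of code of your own. Each camera call takes 0.05 s, during which the arm holds its last target. There are 200 camera calls.

## Task

The workshop's air compressor has tripped: restart it at the control station with the yellow dust cover. Slide the yellow cover all the way open, press the green button under it fully in and let it go, then slide the cover fully shut again. Do not touch the station with the blue cover.

Things in the scene. Friction and masses are not known exactly. Their poses are not given: they have to be found in the camera images.
- yellow_station: The station to use: a grey box fixed to the bench, 190 (its x) x 110 (its y) mm, deck 28 mm above the bench. Aluminium rails along x at both edges of the deck, 84 mm apart, rise 18 mm above it. Between them a yellow cover slides along x over a green button. Origin: centre of the underside, on the bench; z up, turned about z only. Place and turn vary.
- yellow_cover (a joint): Opening of the yellow cover (m): 0 shut, 0.085 open stop; it moves along station -x. Plate 78 x 78 mm, top 43 mm above bench; in its middle an upright black grip tab, 12 (x) x 46 (y) mm, from 43 to 75 mm above bench, at station x = 42.5 mm minus the opening, y = 0. Button clear from 60 mm on. Starts at 0 to 0.015; about 2.5 N of friction, stays where left.
- yellow_button (a joint): Travel of the yellow-covered station's green button (m): 0 up, 0.006 fully in, straight down. Round cap 36 mm across, centred at station x = +42.5 mm, y = 0, right under the shut cover; its top is 36 mm above the bench when up. A spring returns it: 1.5 N to start it, 5 N fully in.
- blue_station: A second, fixed station of the same form and size but with a blue cover; it serves another machine and must not be touched. Origin: centre of its underside, on the bench; same axes. Either station may be the left one.
Things that resemble listed ones, but are neither listed nor needed, are in the scene too. What is shaped like the yellow_station but red is not meant.

How it is judged:
By the outcome, as a careful person would: the job done as asked, in the order asked, and still so for the second after the job is handed in, with the robot touching nothing.
It also fails if it takes over 51 s, if anything falls off the work surface, if the arm or the gripper's body presses on something with over 40 N, if the wrist force passes 120 N, or if a joint passes its speed limit or range.

## Working session

There is one attempt and no reset: what is moved stays moved. The work goes in short steps, Python scripts to look and compute and a tool call to move; the robot and the scene stay as the last step left them, time stands still between calls to the robot, and variables do not carry over. Pictures are saved under pics/ and viewed, at most 10 in all, crops included, and the job is handed in when it is done.

Besides the shell and the picture viewer there is one more tool, called after ">>>" as a command line: name --argument value ..., lists and objects as JSON in quotes. send_rows: Moves the arm, as the interface text tells. Its arguments: {"type":"object","properties":{"deltas":{"type":"array"},"hand":{"type":"number"},"squeeze":{"type":"number"}},"required":["deltas"]}

```bash
mkdir -p pics
python3 - <<'E'
from rig import readout, imaging
import cv2,numpy as np
s=readout.get_state();print({k:np.round(v,3) for k,v in s.items()})
for n in("top","side"):
    c=imaging.camera(n);np.savez(f"pics/{n}0.npz",**c)
    cv2.imwrite(f"pics/{n}0.png",c["image"][:,:,::-1])
    print(n,np.round(c["camera_matrix"],1).tolist(),np.round(c["R"],3).tolist(),np.round(c["t"],3))
E
```

```text
{'clock': np.float64(0.0), 'joint_pos': array([-1.351,  0.092,  1.232, -0.   ,  1.82 , -0.057]), 'qvel': array([ 0.001,  0.001,  0.   ,  0.   ,  0.001, -0.001]), 'tau': array([ 1.0000e-03, -4.5873e+01, -4.1803e+01,  0.0000e+00,  1.2000e-02,
       -0.0000e+00]), 'position': array([ 0.164, -0.577,  0.23 ]), 'tool_rot': array([ 0.99 ,  0.138, -0.   , -0.001]), 'force': array([-0.037,  0.509, -0.435]), 'ft_torque': array([-0.009, -0.059,  0.057]), 'gripper_force': np.float64(0.0), 'finger_gap': np.float64(1.0)}
top [[502.8, 0.0, 315.2], [0.0, 502.8, 234.2], [0.0, 0.0, 1.0]] [[-0.018, -1.0, -0.022], [-0.99, 0.021, -0.14], [0.141, 0.019, -0.99]] [0.019 0.656 0.732]
side [[492.0, 0.0, 321.9], [0.0, 492.0, 240.3], [0.0, 0.0, 1.0]] [[0.961, -0.276, -0.022], [-0.177, -0.553, -0.814], [0.212, 0.786, -0.581]] [-0.654  0.162  0.75 ]
```

View pics/top0.png

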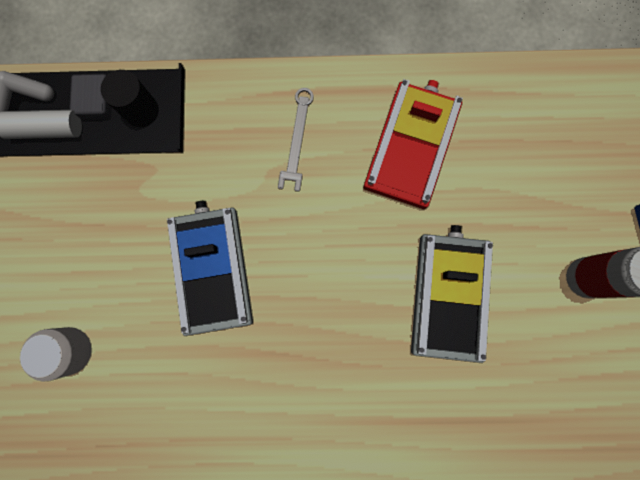

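View pics/side0.png

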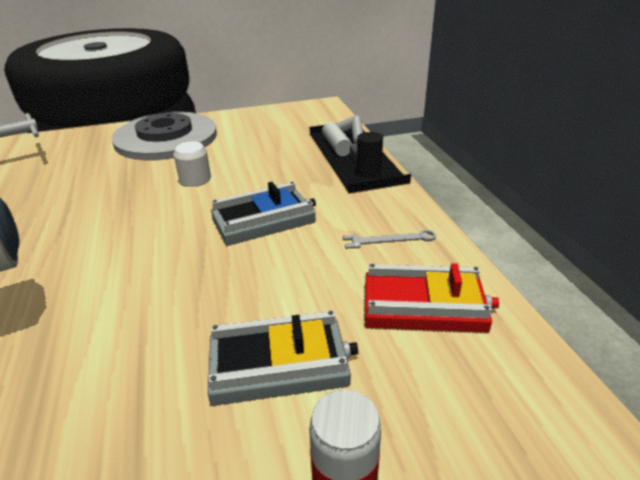

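Candidates in the top view: a grey box with a yellow cover at (455,297), a red box with a yellow cover at (415,145), and a grey box with a blue cover at (210,270). In the side view these are at (280,355), (430,297) and (263,212). The description fits the grey box at (455,297). I'll measure it and check it in a crop.

```bash
cat > h.py <<'E'
import cv2,numpy as np
def cast(c,uv,z):
    uv=np.asarray(uv,float).reshape(-1,2);K=c["camera_matrix"];R=c["R"];o=-R.T@c["t"]
    d=np.c_[uv,np.ones(len(uv))]@np.linalg.inv(K).T@R
    return o+d*((z-o[2])/d[:,2])[:,None]
def proj(c,X):
    p=(np.asarray(X).reshape(-1,3)@c["R"].T+c["t"])@c["camera_matrix"].T
    return p[:,:2]/p[:,2:]
def cloud(c):
    v,u=np.mgrid[:480,:640];z=c["depth"];K=c["camera_matrix"]
    P=np.stack([(u-K[0,2])/K[0,0]*z,(v-K[1,2])/K[1,1]*z,z],-1)
    return (P-c["t"])@c["R"]
def rect(p):
    (cx,cy),(w,h),a=cv2.minAreaRect((p[:,:2]*1000).astype(np.float32))
    return np.round([cx,cy,w,h,a],1)
def biggest(m):
    cs,_=cv2.findContours(m.astype(np.uint8),cv2.RETR_EXTERNAL,cv2.CHAIN_APPROX_NONE)
    return max(cs,key=cv2.contourArea).reshape(-1,2)
E
python3 - <<'E'
from h import *
for n,(x0,y0,x1,y1) in (("top",(395,215,510,375)),("side",(195,300,365,410))):
    c=dict(np.load(f"pics/{n}0.npz"));im=c["image"];hsv=cv2.cvtColor(im,cv2.COLOR_RGB2HSV)
    roi=np.zeros((480,640),bool);roi[y0:y1,x0:x1]=1
    yel=(hsv[...,0]>20)&(hsv[...,0]<35)&(hsv[...,1]>190)&roi
    yc=biggest(yel);print(n,"plate",rect(cast(c,yc,.043)),cv2.boundingRect(yc))
    P=cloud(c);h=roi&(c["depth"]>0)&(P[...,2]>.015)
    hb=biggest(h);print("depth box",rect(P[hb[:,1],hb[:,0]]), rect(P[h]))
    t=roi&(P[...,2]>.055)&(c["depth"]>0);print("tab",t.sum(),rect(P[t]),P[t][:,2].max())
    d=roi&(P[...,2]>.03)&(hsv[...,2]<60)&(hsv[...,1]<120)
    grey=roi&(hsv[...,1]<60)&(hsv[...,2]>60);gc=biggest(grey);print("grey",rect(cast(c,gc,.046)))
    cv2.imwrite(f"pics/{n}c.png",cv2.resize(im[y0:y1,x0:x1,::-1],None,fx=3.5,fy=3.5))
E
```

```text
top plate [ 579.9 -231.5    0.     0.     0. ] (472, 281, 1, 1)
depth box [ 566.3 -205.7  108.4  210.    83. ] [ 566.3 -205.7  108.4  210.    83. ]
tab 300 [ 586.6 -209.6   47.    12.    82.9] 0.0772819087837069
grey [ 558.5 -215.   135.9  192.    82.8]
side plate [ 585.7 -211.    71.1   80.    82.7] (269, 320, 61, 45)
depth box [ 564.  -211.6  108.2  210.    82.5] [ 566.3 -287.8  262.7  233.1   82.8]
tab 1151 [ 593.4 -307.2  231.9   49.    84. ] 0.17107074046932752
grey [ 557.5 -227.4  137.4  190.2   82.7]
```

View pics/topc.png

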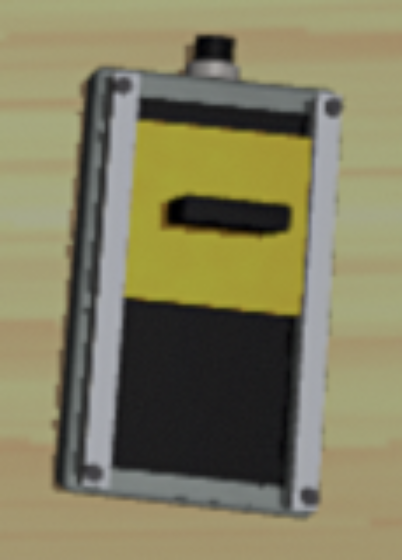

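The crop shows a grey box with a yellow cover and black tab, centred near top pixel (461,276), so the choice is confirmed. The tab is at about (0.587, -0.210) and station yaw is about -7.1°. Next I'll check the tall can at (600,275) against the path.

Run:
```python
from h import *
for n in("top","side"):
    c=dict(np.load(f"pics/{n}0.npz"));P=cloud(c)
    m=(c["depth"]>0)&(P[...,2]>.08)&(P[...,0]>0.3)&(P[...,0]<.9)&(P[...,1]<-.12)&(P[...,1]>-.75)
    Q=P[m];print(n,len(Q),Q.min(0).round(3),Q.max(0).round(3))
from rig import readout
s=readout.get_state();p=s["position"]
from scipy.spatial.transform import Rotation as R
r=R.from_quat(s["tool_rot"]);print(r.as_matrix().round(3))
for g in([.5866,-.2096,.12],):print((r.inv().apply(np.array(g)-p)).round(4))
```

```text
top 2061 [ 0.551 -0.427  0.08 ] [ 0.617 -0.391  0.171]
side 5773 [ 0.549 -0.461  0.081] [ 0.615 -0.397  0.171]
[[ 0.962  0.273 -0.   ]
 [ 0.273 -0.962  0.002]
 [ 0.    -0.002 -1.   ]]
[ 0.507  -0.2376  0.1107]
```

>>> send_rows --deltas '[0.0507,-0.0238,0,0,0.0507,-0.0238,0,0,0.0507,-0.0238,0,0,0.0507,-0.0238,0,0,0.0507,-0.0238,0,0,0.0507,-0.0238,0,0,0.0507,-0.0238,0,0,0.0507,-0.0238,0,0,0.0507,-0.0238,0,0,0.0507,-0.0238,0,0]' --hand 1 --squeeze 40

```text
clock: 1.35
position: [0.5877, -0.2083, 0.2307]
tool_rot: [0.99, 0.138, -0.0, -0.0]
force: [0.7, -0.8, 0.2]
finger_gap: 0.999
gripper_force: 0.0
```

>>> send_rows --deltas '[0,0,0,-9.6,0,0,0,-9.6,0,0,0,-9.6,0,0,0,-9.6,0,0,0,-9.6,0,0,0,-9.5,0,0,0,-9.5,0,0,0.04,0,0,0,0.04,0,0,0,0,0]'

```text
clock: 2.6
position: [0.5845, -0.2088, 0.1463]
tool_rot: [0.75, 0.662, -0.002, -0.004]
force: [-0.2, -0.1, 0.5]
finger_gap: 1.002
gripper_force: 0.0
```

```bash
cat > go.py <<'E'
from h import *
from rig import readout
from scipy.spatial.transform import Rotation as R
def st():
    s=readout.get_state();r=R.from_quat(s["tool_rot"]);M=r.as_matrix()
    print("t",round(float(s["clock"]),2),"p",s["position"].round(4),"yaw_y",round(np.degrees(np.arctan2(M[1,1],M[0,1])),2),"F",s["force"].round(1),"gap",s["finger_gap"].round(3),"gf",s["gripper_force"].round(1))
    return s,r
def to(g):
    s,r=st();print("tool delta",r.inv().apply(np.array(g)-s["position"]).round(4))
E
python3 -c "
from go import *
to([.5866,-.2096,.05])
from rig import imaging
for n in('side',):
    c=imaging.camera(n);cv2.imwrite('pics/s1.png',c['image'][:,:,::-1])"
```

```text
Traceback (most recent call last):
  File "go.py", line 9, in to
    s,r=st();print("tool delta",r.inv().apply(np.array(g)-s["position"]).round(4))
        ~~^^
  File "go.py", line 6, in st
    print("t",round(float(s["clock"]),2),"p",s["position"].round(4),"yaw_y",round(np.degrees(np.arctan2(M[1,1],M[0,1])),2),"F",s["force"].round(1),"gap",s["finger_gap"].round(3),"gf",s["gripper_force"].round(1))
                                                                                                                                                         ^^^^^^^^^^^^^^^^^^^^^
AttributeError: 'float' object has no attribute 'round'
```

```bash
sed -i 's/s\["finger_gap"\].round(3)/round(float(s["finger_gap"]),3)/; s/s\["gripper_force"\].round(1)/round(float(s["gripper_force"]),1)/' go.py
python3 -c "
from go import *
to([.5866,-.2096,.05])
from rig import imaging
for n in('side',):
    c=imaging.camera(n);cv2.imwrite('pics/s1.png',c['image'][:,:,::-1])"
```

```text
t 2.6 p [ 0.5845 -0.2088  0.1463] yaw_y -7.14 F [-0.2 -0.1  0.5] gap 1.002 gf 0.0
tool delta [-0.0008  0.003   0.0962]
```

View pics/s1.png

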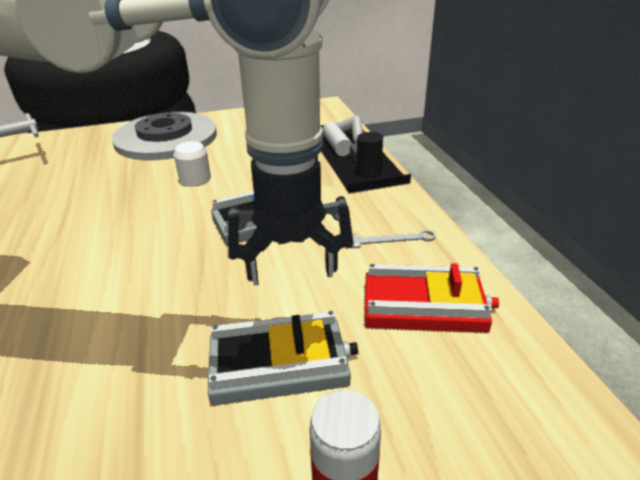

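The open fingers straddle the tab along the station's x, with fingertips at (252,270) and (333,265) and the tab at (297,335). Descending, then closing.

>>> send_rows --deltas '[-0.0008,0.003,0.02,0,0,0,0.02,0,0,0,0.015,0,0,0,0.01,0,0,0,0.01,0,0,0,0.01,0,0,0,0.005,0,0,0,0.002,0,0,0,0,0,0,0,0,0]'

```text
clock: 3.9
position: [0.5898, -0.2109, 0.0598]
tool_rot: [0.75, 0.662, 0.0, 0.0]
force: [-0.4, -0.2, 0.5]
finger_gap: 0.999
gripper_force: 0.0
```

>>> send_rows --deltas '[0,0,0,0,0,0,0,0,0,0,0,0,0,0,0,0,0,0,0,0,0,0,0,0,0,0,0,0,0,0,0,0,0,0,0,0,0,0,0,0]' --hand 0 --squeeze 30

```text
clock: 5.15
position: [0.5895, -0.2109, 0.0594]
tool_rot: [0.75, 0.662, 0.0, 0.0]
force: [-2.1, 0.7, 3.5]
finger_gap: 0.133
gripper_force: 32.5
```

```bash
python3 -c "
from go import *
st()
from rig import imaging
c=imaging.camera('side');cv2.imwrite('pics/s2.png',cv2.resize(c['image'][180:420,160:420,::-1],None,fx=2.3,fy=2.3))"
```

```text
t 5.15 p [ 0.5895 -0.2109  0.0594] yaw_y -7.14 F [-2.1  0.7  3.5] gap 0.133 gf 32.5
```

View pics/s2.png

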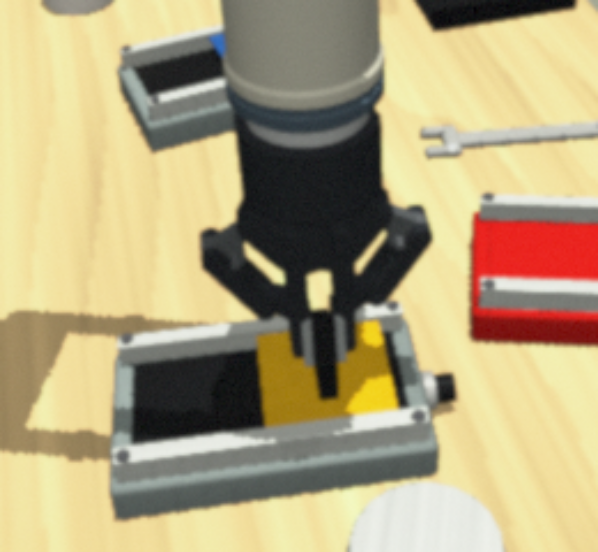

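The pads hold the tab (gap 11 mm, crop (325,350)). Sliding open along tool -y.

>>> send_rows --deltas '[0,-0.004,0,0,0,-0.007,0,0,0,-0.008,0,0,0,-0.008,0,0,0,-0.008,0,0,0,-0.008,0,0,0,-0.008,0,0,0,-0.008,0,0,0,-0.006,0,0,0,-0.003,0,0]'

```text
clock: 6.45
position: [0.5217, -0.2024, 0.0594]
tool_rot: [0.75, 0.662, 0.0, 0.0]
force: [2.5, -0.4, 2.9]
finger_gap: 0.13
gripper_force: 32.4
```

>>> send_rows --deltas '[0,-0.001,0,0,0,-0.001,0,0,0,-0.001,0,0,0,-0.001,0,0,0,-0.001,0,0,0,-0.001,0,0,0,-0.001,0,0,0,-0.001,0,0,0,0,0,0,0,0,0,0]'

```text
clock: 7.7
position: [0.514, -0.2014, 0.0594]
tool_rot: [0.75, 0.662, -0.0, -0.0]
force: [1.3, 0.7, 5.3]
finger_gap: 0.127
gripper_force: 32.8
```

>>> send_rows --deltas '[0,-0.001,0,0,0,-0.001,0,0,0,-0.001,0,0,0,-0.001,0,0,0,-0.001,0,0,0,-0.001,0,0,0,0,0,0,0,0,0,0,0,0,0,0,0,0,0,0]'

```text
clock: 8.95
position: [0.5124, -0.2012, 0.0595]
tool_rot: [0.75, 0.662, 0.003, 0.004]
force: [21.4, -3.8, -6.2]
finger_gap: 0.134
gripper_force: 31.5
```

```bash
python3 -c "
from go import *
st()
from rig import imaging
c=imaging.camera('side');cv2.imwrite('pics/s3.png',cv2.resize(c['image'][180:420,160:420,::-1],None,fx=2.3,fy=2.3))"
```

```text
t 8.95 p [ 0.5124 -0.2012  0.0595] yaw_y -7.11 F [21.4 -3.8 -6.2] gap 0.134 gf 31.5
```

View pics/s3.png

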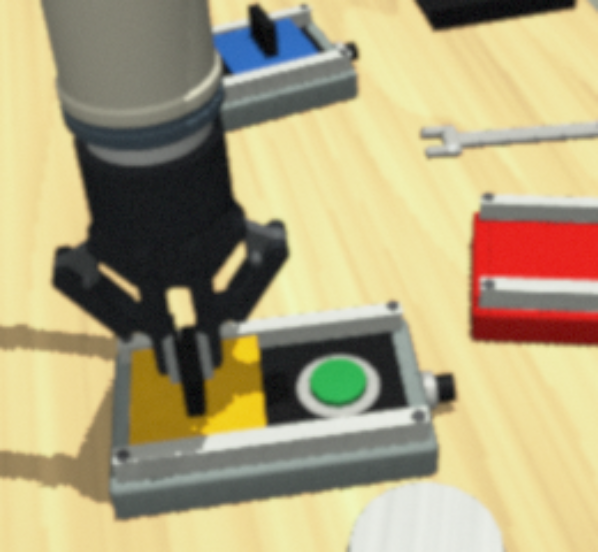

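The cover is at the open stop (21 N), and the green button is clear at crop (338,380). I'll relieve the strain, release, rise, move over the button and shut the fingers.

>>> send_rows --deltas '[0,0.001,0,0,0,0.001,0,0,0,0.001,0,0,0,0,0,0,0,0,0,0,0,0,0,0,0,0,0,0,0,0,0,0,0,0,0,0,0,0,0,0]'

```text
clock: 10.25
position: [0.5125, -0.2012, 0.0594]
tool_rot: [0.75, 0.662, 0.001, 0.001]
force: [7.9, -0.7, 1.2]
finger_gap: 0.131
gripper_force: 32.5
```

>>> send_rows --deltas '[0,0,0,0,0,0,0,0,0,0,0,0,0,0,0,0,0,0,-0.01,0,0,0,-0.02,0,0,0,-0.02,0,0,0,-0.015,0,0,0,0,0,0,0,0,0]' --hand 0.6

```text
clock: 11.5
position: [0.5109, -0.2009, 0.1238]
tool_rot: [0.75, 0.662, -0.0, -0.0]
force: [0.5, 0.2, -0.7]
finger_gap: 0.598
gripper_force: 0.0
```

```bash
python3 -c "
from go import *
to([.5965,-.2113,.05])"
```

```text
t 11.5 p [ 0.5109 -0.2009  0.1238] yaw_y -7.14 F [ 0.5  0.2 -0.7] gap 0.598 gf 0.0
tool delta [0.0003 0.0863 0.0737]
```

Now over the button with the hand shut, then down to about 10 mm above it.

>>> send_rows --deltas '[0,0.01,0,0,0,0.02,0,0,0,0.02,0,0,0,0.02,0,0,0,0.011,0,0,0,0.005,0,0,0,0,0.02,0,0,0,0.02,0,0,0,0.02,0,0,0,0.014,0]' --hand 0

```text
clock: 12.75
position: [0.5954, -0.2114, 0.0477]
tool_rot: [0.75, 0.662, -0.001, -0.001]
force: [0.7, 0.3, 0.1]
finger_gap: 0.004
gripper_force: 0.0
```

>>> send_rows --deltas '[0,0,0.005,0,0,0,0.005,0,0,0,0.003,0,0,0,0.002,0,0,0,0.001,0,0,0,0.001,0,0,0,0,0,0,0,0,0,0,0,0,0,0,0,0,0]'

```text
clock: 14.0
position: [0.5967, -0.2118, 0.0335]
tool_rot: [0.75, 0.662, 0.0, 0.0]
force: [1.1, -0.8, 1.8]
finger_gap: 0.002
gripper_force: 1.4
```

```bash
python3 -c "
from go import *
st()
from rig import imaging
c=imaging.camera('side');cv2.imwrite('pics/s4.png',cv2.resize(c['image'][180:420,160:420,::-1],None,fx=2.3,fy=2.3))"
```

```text
t 14.0 p [ 0.5967 -0.2118  0.0335] yaw_y -7.14 F [ 1.1 -0.8  1.8] gap 0.002 gf 1.4
```

View pics/s4.png

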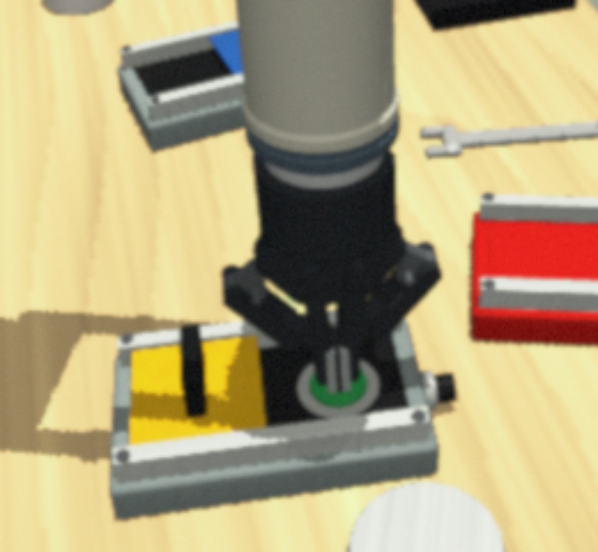

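The shut fingers are on the button at crop (338,380), in light contact. Pressing further slowly.

>>> send_rows --deltas '[0,0,0.001,0,0,0,0.001,0,0,0,0.001,0,0,0,0.001,0,0,0,0.001,0,0,0,0.0005,0,0,0,0,0,0,0,0,0,0,0,0,0,0,0,0,0]'

```text
clock: 15.3
position: [0.5968, -0.2119, 0.0299]
tool_rot: [0.75, 0.662, 0.0, 0.001]
force: [-2.9, 1.8, 11.4]
finger_gap: -0.002
gripper_force: 6.2
```

11 N at z = 0.030 m means it is on the hard stop. I'll add 1 mm for certainty, then release and rise.

>>> send_rows --deltas '[0,0,0.0005,0,0,0,0.0005,0,0,0,0.0005,0,0,0,0,0,0,0,0,0,0,0,0,0,0,0,0,0,0,0,0,0,0,0,0,0,0,0,0,0]'

```text
clock: 16.55
position: [0.5968, -0.2118, 0.0298]
tool_rot: [0.75, 0.662, 0.0, 0.001]
force: [-5.0, 2.4, 18.9]
finger_gap: 0.004
gripper_force: 9.0
```

>>> send_rows --deltas '[0,0,-0.002,0,0,0,-0.004,0,0,0,-0.01,0,0,0,-0.02,0,0,0,-0.03,0,0,0,-0.03,0,0,0,-0.004,0,0,0,0,0,0,0,0,0,0,0,0,0]'

```text
clock: 17.8
position: [0.5958, -0.2115, 0.1246]
tool_rot: [0.75, 0.662, -0.001, -0.001]
force: [-0.6, 0.9, -0.6]
finger_gap: 0.002
gripper_force: 0.0
```

```bash
python3 -c "
from go import *
to([.5123,-.2012,.05])"
```

```text
t 17.8 p [ 0.5958 -0.2115  0.1246] yaw_y -7.14 F [-0.6  0.9 -0.6] gap 0.002 gf 0.0
tool delta [-0.0002 -0.084   0.0749]
```

>>> send_rows --deltas '[0,-0.01,0,0,0,-0.02,0,0,0,-0.02,0,0,0,-0.02,0,0,0,-0.01,0,0,0,-0.005,0,0,0,0,0.01,0,0,0,0.015,0,0,0,0.015,0,0,0,0.01,0]' --hand 0.6

```text
clock: 19.05
position: [0.5116, -0.2008, 0.074]
tool_rot: [0.75, 0.662, -0.001, -0.001]
force: [0.2, -0.2, -0.2]
finger_gap: 0.6
gripper_force: 0.0
```

>>> send_rows --deltas '[0,0,0.01,0,0,0,0.006,0,0,0,0.004,0,0,0,0,0,0,0,0,0,0,0,0,0,0,0,0,0,0,0,0,0,0,0,0,0,0,0,0,0]'

```text
clock: 20.3
position: [0.5121, -0.2011, 0.0563]
tool_rot: [0.75, 0.662, -0.0, -0.0]
force: [0.7, 0.2, -1.3]
finger_gap: 0.598
gripper_force: 0.0
```

>>> send_rows --deltas '[0,0,0,0,0,0,0,0,0,0,0,0,0,0,0,0,0,0,0,0,0,0,0,0,0,0,0,0,0,0,0,0,0,0,0,0,0,0,0,0]' --hand 0

```text
clock: 21.55
position: [0.5126, -0.2012, 0.0564]
tool_rot: [0.75, 0.662, 0.0, 0.0]
force: [4.4, 0.3, -0.8]
finger_gap: 0.132
gripper_force: 34.5
```

Gripped. Sliding shut: 78 mm first, then slowly into the stop.

>>> send_rows --deltas '[0,0.004,0,0,0,0.008,0,0,0,0.009,0,0,0,0.01,0,0,0,0.01,0,0,0,0.01,0,0,0,0.01,0,0,0,0.008,0,0,0,0.006,0,0,0,0.003,0,0]'

```text
clock: 22.8
position: [0.5901, -0.2109, 0.0564]
tool_rot: [0.75, 0.662, 0.0, 0.0]
force: [-2.6, 0.9, 5.1]
finger_gap: 0.13
gripper_force: 35.4
```

>>> send_rows --deltas '[0,0.002,0,0,0,0.001,0,0,0,0.001,0,0,0,0.001,0,0,0,0.001,0,0,0,0.001,0,0,0,0.001,0,0,0,0.001,0,0,0,0.001,0,0,0,0,0,0]'

```text
clock: 24.05
position: [0.5972, -0.2118, 0.0564]
tool_rot: [0.75, 0.662, -0.002, -0.002]
force: [-12.9, 3.0, 10.0]
finger_gap: 0.132
gripper_force: 36.1
```

85.3 mm of travel and 13 N: it is on the shut stop. I'll press 1 mm more, relax, then release and rise.

>>> send_rows --deltas '[0,0.001,0,0,0,0,0,0,0,0,0,0,0,0,0,0,0,-0.001,0,0,0,-0.001,0,0,0,0,0,0,0,0,0,0,0,0,0,0,0,0,0,0]'

```text
clock: 25.3
position: [0.5972, -0.2118, 0.0564]
tool_rot: [0.75, 0.662, -0.001, -0.001]
force: [-8.7, 1.2, 7.6]
finger_gap: 0.131
gripper_force: 35.8
```

>>> send_rows --deltas '[0,0,0,0,0,0,0,0,0,0,0,0,0,0,0,0,0,0,-0.01,0,0,0,-0.02,0,0,0,-0.03,0,0,0,-0.03,0,0,0,-0.03,0,0,0,-0.01,0]' --hand 0.6

```text
clock: 26.55
position: [0.5995, -0.2124, 0.1909]
tool_rot: [0.75, 0.662, 0.001, 0.003]
force: [-0.1, 0.6, 0.3]
finger_gap: 0.598
gripper_force: 0.0
```

```bash
python3 -c "
from go import *
st()
from rig import imaging
c=imaging.camera('side');cv2.imwrite('pics/s5.png',cv2.resize(c['image'][180:420,160:420,::-1],None,fx=2.3,fy=2.3))"
```

```text
t 26.55 p [ 0.5995 -0.2124  0.1909] yaw_y -7.14 F [-0.1  0.6  0.3] gap 0.598 gf 0.0
```

View pics/s5.png

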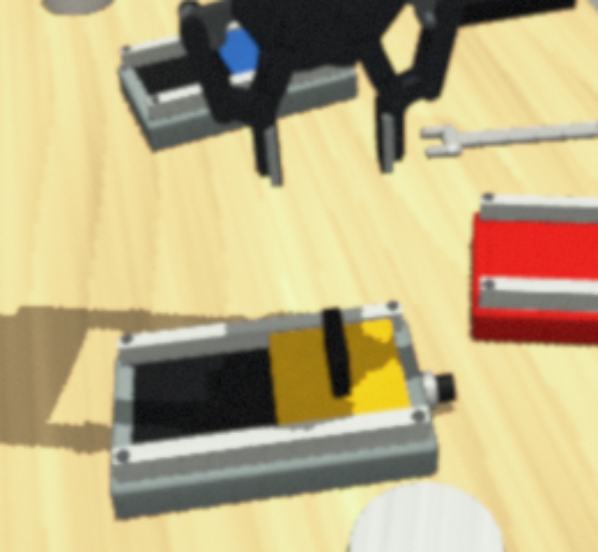

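The yellow cover is fully shut against the far end (its edge at crop (405,360)), and the gripper is clear above it. Handing in.

```bash
python3 -c "
from rig import ticket
print(ticket.sign_off())"
```

```text
the job is handed in; nothing more can be done
None
```

I slid the yellow cover fully open, pressed the green button to its stop and released it, then slid the cover fully shut; the blue station wasn't touched, and I handed the job in at about 27 s (the sign-off returned no verdict).

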